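Angle the long spatula out of the half-opening drawer

ROBOT

A 6-joint arm with a two-finger parallel gripper is mounted at the origin on a cart in front of the work surface, level with it; the furniture and walls round the work are solid. World frame = base frame: x ahead of the robot, y to its left, z up, the work surface at z = 0. Lengths are in m, angles in rad, forces in N, time in s.
With the tool pointing down it reaches from about 0.3 to 0.875 m from the base axis. Payload 6.4 kg.
Tool frame: the origin (TCP) lies at the very end of the fingers, on their centre line; the grasp point (between the pads) lies 19 mm behind it; z points along the fingers, y is the line along which they close (so a half turn about z gives the same grasp; the last joint's range is limited). The gripper opens to 85 mm and grips with 20 to 120 N. Pads are 22 mm wide; open, the fingers measure 114 mm over their backs; the gripper's body (76 mm by 85 mm) begins 54 mm behind the grasp point. The pads swing forward as they close: fully open they stand 13 mm farther back than shut.
Start: joints at [-1.448, 0.181, 1.607, -0, 1.354, -0.206], TCP at [0.186, -0.544, 0.231] pointing down, gripper open.
Joint ranges: [-2.99, 2.99], [-0.89, 2.07], [0.3, 2.58], [-1.14, 4.28], [0, 2.63], [-3.12, 3.12]. Speed limits (rad/s): [2.57, 2.57, 3.01, 3.14, 3.14, 3.14].

INTERFACE

Orientations are given as a unit quaternion [w, x, y, z].
In Python, from bench import ctrl gives the robot as it stands.
- The arm moves only by the tool jog_arm, never from a script. Its argument "series" is a list that holds one entry, the list of rows, each a list of 7 numbers: the shift along the tool's x, y, z in mm, then the turn, a rotation vector about the tool's x, y, z in rad, then the finger opening in mm, from 0 to 85.4. In form: [[[tx, ty, tz, rx, ry, rz, gripper], ...]]. A call has exactly 10 rows; each row shifts and turns the commanded pose from where the row before left it, along the tool's axes as they then stand; what a row does not reach is not made up. A row lasts 1/10 s, in which the tool goes at most 50 mm and 8.59 degrees, less where a joint would pass 70% of its speed; a pose out of reach is approached as far as the arm can. A call with a gripper value outside its range is refused whole. The fingers move at their own pace and stop on an object; the grip force is fixed at half the most. Time passes only in rows, so rows that do not move let the fingers close, or fill a call up. It gives the time, the measured TCP pose, the force, the opening and the grip force at its end, in the units of the state.
- ctrl.get_obs(): the state, without advancing time (a new reading comes with each control period).
- ctrl.camera(name): name is "side" or "top"; returns a dict with "frame" (400x640x3 uint8, blue, green, red), "z_map" (400x640 float32, m along the optical axis (not along the pixel's ray), 0 where there is no reading), "fx", "fy", "cx", "cy" (pixels), "xyz" and "rotation" of the camera in the world. Camera axes: x right, y down, z forward; pixel columns grow to the right and rows downward; lengths in m; the calibration is good to about 2 mm. A picture is of the moment at which its call begins.
- ctrl.hand_in(): hands the job in; it is judged then, once.
The state is a dict: "time_s": time; "q": joint angles; "dq": joint speeds; "joint_efforts": joint torques, N m; "eef_pos": TCP position; "eef_rot": TCP orientation; "wrist_force": force on the tool from outside, world axes, zero at the start; "torque": the same for the moment, N m; "opening": opening from 0.0 (shut) to 1.0 (fully open); "grasp_force": force on a finger pad.
Only numpy, scipy, OpenCV 4.12 (cv2) and the standard library are available. Lean on these libraries where they do the work, as an engineer would, in place of code of your own. Each camera call takes 0.05 s, during which the arm holds its last target. There are 200 camera calls.

TASK

Pull the drawer of the small white unit out to its stop, then take the long wooden spatula out by its handle: the drawer opens only part way, so raise the handle end and draw the spatula out at a slant between the drawer front and the unit's top, without levering it hard against either. Finish still holding it still in front of the unit, all of it in front of the unit's face and at least 15 cm above the worktop, with the drawer left open, the peeler still in the drawer and the two tins on the unit where they stood.

Things in the scene. Friction and masses are not known exactly. Their poses are not given: they have to be found in the camera images.
- unit: Low white countertop unit with a wooden top, 230 mm wide (its y), 300 mm deep (its x), 102 mm high, fixed to the worktop. Origin: centre of its underside on the worktop; z up; its front faces its own -x. The roof board is 14 mm thick: its underside is 88 mm above the worktop and its front edge is at x = -153 mm in the unit's frame.
- drawer (a joint): The unit's one drawer, which slides out along the unit's -x: 0 m shut, 0.150 m at its stop; it stays where it is left and takes about 2 N to move. Side and back walls reach 55 mm above the worktop; the front panel is 17 mm thick and its top is 90 mm above the worktop.
- drawer_handle (a point): Middle of the drawer's steel bar handle, 62 mm above the worktop. The bar is 11 mm thick and 130 mm long, along the unit's y; its axis is 40 mm in front of the drawer's face, held by two 9 mm posts 50 mm either side of the middle. This point moves with the drawer; axes as the unit's.
- unit_edge (a point): Point on the lower front edge of the unit's roof board (88 mm above the worktop) in line with the middle of the drawer's wide part; the spatula has to pass below it.
- spatula: Slotted wooden spatula, 270 mm long, about 110 g, flat on the drawer floor, handle towards the drawer front. Origin: centre of its underside. Its x runs from the handle end (-135 mm) to the blade's tip (+135 mm), z up. Handle 22 mm wide and 15 mm thick, x = -135 to +50 mm; blade 60 mm wide and 7 mm thick, +59 to +135 mm. Centre of mass about 12 mm from the origin towards the blade.
- spatula_handle (a point): Point in the middle of the spatula's handle section, 70 mm from the handle end.
- spatula_end (a point): Handle end of the spatula, mid-thickness.
- spatula_tip (a point): Tip of the spatula's blade, mid-thickness.
- peeler: Black peeler, 170 x 25 x 18 mm, lying in the narrow part of the drawer; leave it there. Origin: centre of its underside.
- coffee_tin: White round tin with a wooden lid, 87 mm across and 135 mm high, on the rear of the unit's top; leave it. Origin: centre of its underside.
- sugar_tin: Blue square-sided tin with a wooden lid, 97 mm across and 120 mm high, on the rear of the unit's top; leave it. Origin: centre of its underside.
- drawer_floor (a point): Point on the drawer's floor, 12 mm above the worktop, at the middle of its wide part; moves with the drawer, axes as the unit's. From it the inside runs 145 mm forward (-x) to the front panel and 145 mm back; the wide part, with the spatula, is 124 mm wide (y -62 to +62 mm); then a 6 mm divider 22 mm high, and a 54 mm wide part with a peeler.

How it is judged:
On the way, in this order (a step that is already met when the one before it is completed fails the run):
1. the drawer is pulled out to its stop (within 1 cm) (value of joint drawer above 0.14 m), for 0.2 s.
2. the spatula is held at a slant, handle end raised over the drawer front, blade still under the roof (angle between spatula's own x axis and vertical above 1.77 rad and height (world z) of spatula_end above 0.08 m and x of spatula_tip in the frame of unit above -0.15 m and contact force between the fingers and spatula above 1 N), for 0.1 s.
3. the held spatula has been drawn out from under the roof until its blade is clear in front of it (x of spatula_tip in the frame of unit below -0.16 m and contact force between the fingers and spatula above 1 N), for 0.1 s.
At the end, for the whole second after the job is handed in: The gripper holds the spatula still by its handle, touching neither unit nor drawer, both ends over 14.5 cm above the worktop and in front of the roof edge; the drawer is at least 12 cm open, the peeler lies in it, and both tins are within 3 cm of where they stood (height (world z) of each of spatula_tip, spatula_end above 0.145 m and x of each of spatula_tip, spatula_end in the frame of unit below -0.153 m and contact force between the fingers and spatula above 1 N and contact force between spatula and unit below 0.1 N and x of the grasp point in the frame of spatula below 0.055 m and linear speed of spatula below 0.05 m/s and value of joint drawer above 0.12 m and z of peeler in the frame of drawer_handle below -0.02 m and distance of each of coffee_tin, sugar_tin from where it was at the start of the episode below 0.03 m); the arm keeps its last pose, push and grip.
It fails at once if the spatula is levered or rammed against the unit or its drawer (over 30 N) (contact force between spatula and unit above 30 N).
It fails at once if a tin on the unit is pushed more than 3 cm or tipped (distance of any of coffee_tin, sugar_tin from where it was at the start of the episode above 0.03 m or angle between any of coffee_tin, sugar_tin's own z axis and vertical above 0.5 rad).
It fails at once if the peeler is taken out of the drawer (z of peeler in the frame of drawer_handle above -0.01 m).
It also fails if it takes over 54 s, if anything falls off the work surface, if the arm or the gripper's body presses on something with over 40 N, if the wrist force passes 120 N, or if a joint passes its speed limit or range.

## Working session

There is one attempt and no reset: what is moved stays moved. The work goes in short steps, Python scripts to look and compute and a tool call to move; the robot and the scene stay as the last step left them, time stands still between calls to the robot, and variables do not carry over. Pictures are saved under pics/ and viewed, at most 10 in all, crops included, and the job is handed in when it is done.

Besides the shell and the picture viewer there is one more tool, called after "Call:" as name(argument=value, ...), one argument or row to a line, values as JSON. jog_arm: Moves the arm, as the interface text tells. Its arguments: {"type":"object","properties":{"series":{"type":"array"}},"required":["series"]}

```bash
mkdir -p pics; ls; cat > h.py <<'E'
import numpy as np, cv2, pickle
from bench import ctrl
from scipy.spatial.transform import Rotation as R
def rot(c):
    r=np.array(c["rotation"],float)
    return r if r.shape==(3,3) else R.from_quat(r[[1,2,3,0]]).as_matrix()
def cloud(c):
    z=c["z_map"];v,u=np.mgrid[:z.shape[0],:z.shape[1]]
    p=np.dstack([(u-c["cx"])/c["fx"]*z,(v-c["cy"])/c["fy"]*z,z])
    w=p@rot(c).T+np.array(c["xyz"]); w[z==0]=np.nan
    return w
E
python3 - <<'E'
from h import *
for n in("top","side"):
    c=ctrl.camera(n);cv2.imwrite(f"pics/{n}0.png",c["frame"]);pickle.dump(c,open(f"{n}0.pkl","wb"))
    print(n,c["xyz"],np.round(rot(c),3).tolist(),c["fx"])
print(ctrl.get_obs())
E
```

```text
pics
top [ 0.48112369 -0.11590245  0.95444425] [[-0.007, -0.998, 0.07], [-1.0, 0.009, 0.03], [-0.031, -0.07, -0.997]] 510.53380855806944
side [0.33348469 0.60639998 0.52989929] [[-0.955, -0.155, 0.252], [-0.296, 0.498, -0.815], [0.001, -0.853, -0.522]] 415.47052871367515
{'time_s': 0.1, 'q': array([-1.44830944e+00,  1.81442210e-01,  1.60789269e+00, -3.24955689e-06,
        1.35382487e+00, -2.06321830e-01]), 'dq': array([ 0.0010098 , -0.00111171, -0.0013691 ,  0.00050611,  0.00040829,
       -0.00091287]), 'joint_efforts': array([ 7.67500096e-04, -4.45875549e+01, -3.52240527e+01, -2.77967974e-04,
        4.09009808e-03,  7.11031063e-06]), 'eef_pos': array([ 0.18561856, -0.5436932 ,  0.23049546]), 'eef_rot': array([-7.82936095e-04,  9.86515656e-01,  1.63665045e-01,  3.12501333e-05]), 'wrist_force': array([ 0.13029842,  0.5624852 , -0.53130143]), 'torque': array([-0.04548899,  0.00120938, -0.06171648]), 'grasp_force': 0.0, 'opening': 0.9990162147057086}
```

View pics/top0.png

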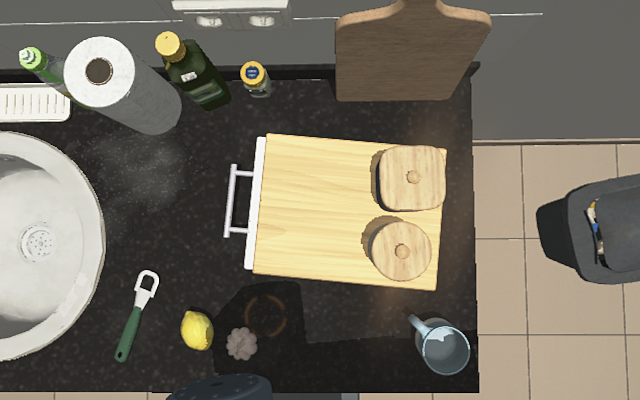

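View pics/side0.png

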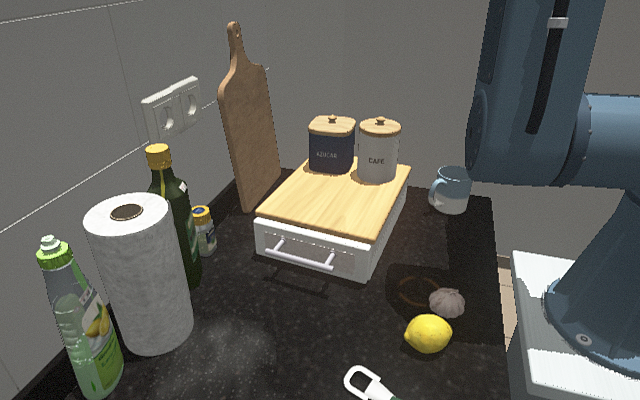

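Top view: wooden roof corners at about (266,134), (447,149), (436,290), (254,273); the bar handle runs from (238,168) to (229,235); the unit's front faces world +y. Side view: drawer shut, tins at the rear of the top.

```bash
cat >> h.py <<'E'
def ray_z(c,u,v,z):
    d=rot(c)@np.array([(u-c["cx"])/c["fx"],(v-c["cy"])/c["fy"],1.]);o=np.array(c["xyz"])
    return o+d*(z-o[2])/d[2]
E
python3 - <<'E'
from h import *
c=pickle.load(open("top0.pkl","rb"));w=cloud(c)
P=[ray_z(c,u,v,.102) for u,v in((266,134),(447,149),(436,290),(254,273))]
for p in P: print(p.round(4))
for u,v in((238,168),(229,235)): print("handle",ray_z(c,u,v,.068).round(4))
# roof top points
m=(abs(w[...,2]-.102)<.006); 
m8=np.zeros(m.shape,np.uint8);m8[120:300,240:460]=m[120:300,240:460]
pts=w[m8>0][:,:2].astype(np.float32);r=cv2.minAreaRect(pts);print(r,cv2.boxPoints(r), np.median(w[m8>0][:,2]))
s=np.zeros(m.shape,bool);s[150:250,215:250]=1;s&=abs(w[...,2]-.063)<.012
q=w[s];print(len(q),q.mean(0),q.min(0),q.max(0)); 
vt=np.linalg.svd(q[:,:2]-q[:,:2].mean(0))[2];print(vt)
E
```

```text
[0.6397 0.0043 0.102 ]
[ 0.6107 -0.2994  0.102 ]
[ 0.3776 -0.276   0.102 ]
[0.4064 0.0241 0.102 ]
handle [0.5863 0.0584 0.068 ]
handle [0.4692 0.0736 0.068 ]
((0.5099744200706482, -0.1360357701778412), (0.30632343888282776, 0.23816153407096863), 84.26676177978516) [[ 0.37618893 -0.27653554]
 [ 0.6131591  -0.30032715]
 [ 0.6437599   0.004464  ]
 [ 0.40678972  0.02825561]] 0.10155131835777803
603 [0.52828052 0.06749542 0.06562765] [0.4674292  0.03926978 0.05958161] [0.59396301 0.08346674 0.07133915]
[[-0.99752092  0.0703706 ]
 [-0.0703706  -0.99752092]]
```

```bash
cat >> h.py <<'E'
A=0.1; O=np.array([.510,-.136]); O=O-0.0015*np.array([np.sin(A),np.cos(A)])
UX=np.array([-np.sin(A),-np.cos(A)]);UY=np.array([np.cos(A),-np.sin(A)])
def tounit(p): d=np.asarray(p)[...,:2]-O; return np.stack([d@UX,d@UY],-1)
def fromunit(x,y): return O+x*UX+y*UY
def toolR(a,tilt=0): # tool x at world yaw a, z down, then tilt about tool y
    x=np.array([np.cos(a),np.sin(a),0]);z=np.array([0,0,-1.]);y=np.cross(z,x)
    return R.from_matrix(np.c_[x,y,z])*R.from_rotvec([0,tilt,0])
def pose(): 
    o=ctrl.get_obs();q=o["eef_rot"];return np.array(o["eef_pos"]),R.from_quat([q[1],q[2],q[3],q[0]])
def plan(p,r,tp,tr,n):
    rv=(r.inv()*tr).as_rotvec()
    for i in range(n):
        ri=r*R.from_rotvec(rv*i/n); print((ri.inv().apply((tp-p)/n)*1000).round(1),(rv/n).round(3))
E
python3 - <<'E'
from h import *
w=cloud(pickle.load(open("top0.pkl","rb")))
a=w[150:250,215:262].reshape(-1,3);u=tounit(a)
k=(a[:,2]>.05)&(u[:,0]<-.19);print("bar x pct",np.percentile(u[k,0],[2,20,50,80,98]).round(4),"y",np.percentile(u[k,1],[0.5,99.5]).round(4),a[k,2].max())
k=(a[:,2]>.08)&(u[:,0]<-.150);print("panel",np.percentile(u[k],[1,99],axis=0).round(4))
for b in (w[130:290,240:460],):
    a=b.reshape(-1,3);u=tounit(a);k=(a[:,2]>.096)&(a[:,2]<.108);print("roof",np.percentile(u[k],[.5,99.5],axis=0).round(4))
    k=(a[:,2]>.115);print("tins",u[k].min(0),u[k].max(0),a[k,2].max())
a=w[20:140,:300].reshape(-1,3)
k=(a[:,2]>.05)&(a[:,1]>.0);t=a[k];
for y in np.arange(0.05,.5,.05):
    s=t[(t[:,1]>y)&(t[:,1]<y+.05)]
    if len(s):print(round(y,2),"minx",s[:,0].min().round(3),"z",s[:,2].max().round(3))
print(fromunit(-.207,0))
E
```

```text
bar x pct [-0.2163 -0.2133 -0.2092 -0.2061 -0.1919] y [-0.0636  0.0631] 0.07133914894632887
panel [[-0.1712 -0.0799]
 [-0.1503  0.0868]]
roof [[-0.1529 -0.1178]
 [ 0.1495  0.1173]]
tins [ 0.03162833 -0.09845313] [0.13385517 0.10331244] 0.2381847257830808
0.05 minx 0.713 z 0.295
0.1 minx 0.703 z 0.271
0.15 minx 0.671 z 0.271
0.2 minx 0.659 z 0.274
0.25 minx 0.662 z 0.277
0.3 minx 0.707 z 0.279
0.35 minx 0.709 z 0.274
0.4 minx 0.761 z 0.202
0.45 minx 0.761 z 0.127
[0.53051577 0.06847336]
```

```bash
python3 - <<'E'
from h import *
p,r=pose();print(p)
m=np.array([.36,-.24,.40]);e=np.r_[fromunit(-.209,0),.15]
plan(p,r,m,toolR(-.1),10);print();plan(m,toolR(-.1),e,toolR(-.1),10)
E
```

```text
[ 0.18561856 -0.5436932   0.23049546]
[ 26.3 -23.1 -16.9] [-0.     0.     0.043]
[ 25.3 -24.2 -16.9] [-0.     0.     0.043]
[ 24.2 -25.3 -16.9] [-0.     0.     0.043]
[ 23.1 -26.3 -16.9] [-0.     0.     0.043]
[ 22.  -27.3 -16.9] [-0.     0.     0.043]
[ 20.8 -28.2 -16.9] [-0.     0.     0.043]
[ 19.6 -29.1 -16.9] [-0.     0.     0.043]
[ 18.3 -29.9 -16.9] [-0.     0.     0.043]
[ 17.  -30.6 -16.9] [-0.     0.     0.043]
[ 15.7 -31.3 -16.9] [-0.     0.     0.043]

[ 13.9 -32.6  25. ] [0. 0. 0.]
[ 13.9 -32.6  25. ] [0. 0. 0.]
[ 13.9 -32.6  25. ] [0. 0. 0.]
[ 13.9 -32.6  25. ] [0. 0. 0.]
[ 13.9 -32.6  25. ] [0. 0. 0.]
[ 13.9 -32.6  25. ] [0. 0. 0.]
[ 13.9 -32.6  25. ] [0. 0. 0.]
[ 13.9 -32.6  25. ] [0. 0. 0.]
[ 13.9 -32.6  25. ] [0. 0. 0.]
[ 13.9 -32.6  25. ] [0. 0. 0.]
```

Call:
jog_arm(
  series=[
    [[26, -23, -17, 0, 0, 0.043, 60], [25, -24, -17, 0, 0, 0.043, 60], [24, -25, -17, 0, 0, 0.043, 36], [23, -26, -17, 0, 0, 0.043, 36], [22, -27, -17, 0, 0, 0.043, 36], [21, -28, -17, 0, 0, 0.043, 36], [20, -29, -17, 0, 0, 0.043, 36], [18, -30, -17, 0, 0, 0.043, 36], [17, -31, -17, 0, 0, 0.043, 36], [16, -31, -17, 0, 0, 0.043, 36]],
  ],
)

```text
time_s: 1.1
eef_pos: [0.3606, -0.2405, 0.4017]
eef_rot: [-0.0, 0.999, -0.052, -0.0]
wrist_force: [0.3, -0.2, 0.8]
opening: 0.422
grasp_force: 0.0
```

Call:
jog_arm(
  series=[
    [[14, -33, 15, 0, 0, 0, 36], [14, -33, 20, 0, 0, 0, 36], [14, -33, 25, 0, 0, 0, 36], [14, -33, 25, 0, 0, 0, 36], [14, -33, 25, 0, 0, 0, 36], [14, -33, 28, 0, 0, 0, 36], [14, -33, 28, 0, 0, 0, 36], [14, -33, 28, 0, 0, 0, 36], [14, -33, 28, 0, 0, 0, 36], [14, -30, 28, 0, 0, 0, 36]],
  ],
)

```text
time_s: 2.1
eef_pos: [0.5327, 0.0709, 0.1498]
eef_rot: [-0.0, 0.999, -0.05, -0.0]
wrist_force: [0.6, -0.9, 0.3]
opening: 0.42
grasp_force: 0.0
```

```bash
python3 - <<'E'
from h import *
p,r=pose();print(p,ctrl.get_obs()["q"].round(2),ctrl.get_obs()["opening"])
plan(p,r,np.r_[fromunit(-.209,0),.15],toolR(-.1),1)
E
```

```text
[0.53272238 0.07089943 0.14984297] [-0.09  0.19  1.78  0.    1.18  1.58] 0.4204597507979729
[-2.   0.6 -0.2] [-0.     0.    -0.001]
```

Call:
jog_arm(
  series=[
    [[-2, 0, 20, 0, 0, 0, 36], [0, 0, 25, 0, 0, 0, 36], [0, 0, 25, 0, 0, 0, 36], [0, 0, 20, 0, 0, 0, 36], [0, 0, 14, 0, 0, 0, 36], [0, 0, 2, 0, 0, 0, 36], [0, 0, 0, 0, 0, 0, 5], [0, 0, 0, 0, 0, 0, 5], [0, 0, 0, 0, 0, 0, 5], [0, 0, 0, 0, 0, 0, 5]],
  ],
)

```text
time_s: 3.1
eef_pos: [0.5318, 0.0716, 0.0465]
eef_rot: [-0.002, 0.999, -0.051, 0.001]
wrist_force: [0.5, 10.5, 7.4]
opening: 0.103
grasp_force: 58.6
```

Call:
jog_arm(
  series=[
    [[0, -8, 0, 0, 0, 0, 5], [0, -15, 0, 0, 0, 0, 5], [0, -18, 0, 0, 0, 0, 5], [0, -18, 0, 0, 0, 0, 5], [0, -18, 0, 0, 0, 0, 5], [0, -18, 0, 0, 0, 0, 5], [0, -18, 0, 0, 0, 0, 5], [0, -18, 0, 0, 0, 0, 5], [0, -12, 0, 0, 0, 0, 5], [0, -5, 0, 0, 0, 0, 5]],
  ],
)

```text
time_s: 4.1
eef_pos: [0.5464, 0.2177, 0.0465]
eef_rot: [-0.0, 0.999, -0.05, 0.001]
wrist_force: [-1.5, -2.2, 9.8]
opening: 0.101
grasp_force: 59.2
```

Call:
jog_arm(
  series=[
    [[0, -1, 0, 0, 0, 0, 5], [0, 0, 0, 0, 0, 0, 5], [0, 0, 0, 0, 0, 0, 5], [0, 0, 0, 0, 0, 0, 36], [0, 0, 0, 0, 0, 0, 36], [0, 0, 0, 0, 0, 0, 36], [0, 0, -20, 0, 0, 0, 36], [0, 0, -30, 0, 0, 0, 36], [0, 0, -40, 0, 0, 0, 36], [0, 0, -50, 0, 0, 0.1, 36]],
  ],
)

```text
time_s: 5.1
eef_pos: [0.5439, 0.217, 0.1843]
eef_rot: [0.001, 0.995, -0.101, -0.002]
wrist_force: [0.8, -0.3, 0.0]
opening: 0.422
grasp_force: 0.0
```

Call:
jog_arm(
  series=[
    [[0, 0, -40, 0, 0, -0.14, 36], [0, 0, -30, 0, 0, -0.14, 36], [0, 0, -20, 0, 0, -0.14, 36], [0, 0, 0, 0, 0, -0.14, 36], [0, 0, 0, 0, 0, -0.14, 36], [0, 0, 0, 0, 0, -0.14, 36], [0, 0, 0, 0, 0, -0.14, 36], [0, 0, 0, 0, 0, -0.14, 36], [0, 0, 0, 0, 0, -0.14, 50], [0, 0, 0, 0, 0, -0.14, 50]],
  ],
)

```text
time_s: 6.1
eef_pos: [0.5454, 0.2173, 0.2747]
eef_rot: [-0.0, 0.824, 0.566, -0.001]
wrist_force: [-0.3, -0.5, -0.4]
opening: 0.585
grasp_force: 0.0
```

```bash
python3 - <<'E'
from h import *
for n in("top","side"):
    c=ctrl.camera(n);pickle.dump(c,open(f"{n}1.pkl","wb"))
    f=c["frame"]; f=f[100:300,120:340] if n=="top" else f[150:350,180:440]
    cv2.imwrite(f"pics/{n}1.png",cv2.resize(f,None,fx=2.5,fy=2.5))
p,r=pose();print(p,tounit(p),ctrl.get_obs()["q"])
E
```

```text
[0.54542274 0.21734041 0.2747485 ] [-3.56611553e-01 -2.94114627e-05] [ 1.77309602e-01  1.75235681e-01  1.52509091e+00 -2.20850625e-04
  1.44231791e+00  5.48423127e-01]
```

View pics/top1.png

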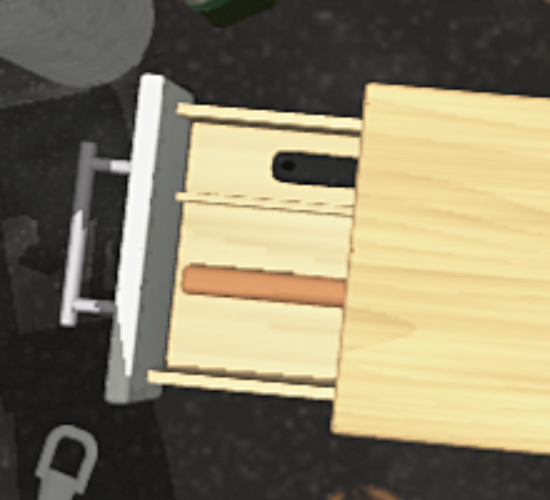

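View pics/side1.png

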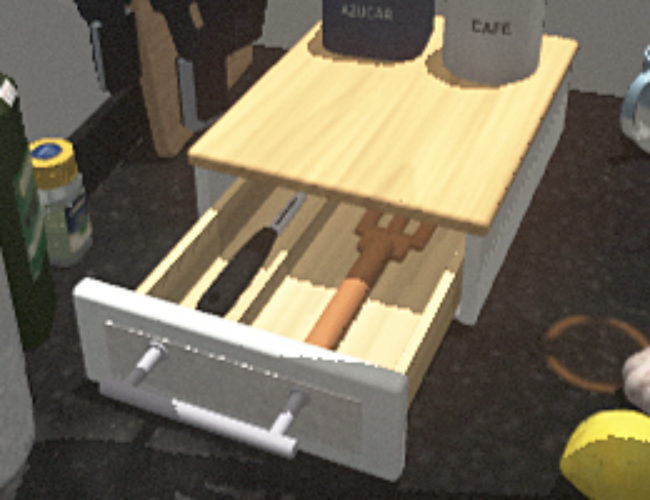

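Top crop: drawer open; the spatula handle runs from its end at crop (182,279) to (346,292) at the roof edge, peeler in the narrow part at about (315,170). Side crop: drawer open, spatula blade visible under the roof.

```bash
python3 - <<'E'
from h import *
c=pickle.load(open("top1.pkl","rb"));w=cloud(c)
f=lambda u,v:(u/2.5+120-.3,v/2.5+100-.3)
a=ray_z(c,*f(182,279),.022);b=ray_z(c,*f(346,292),.027)
print(tounit(a),tounit(b),a,b)
d=(b-a)[:2];print("yaw of spatula -x rel f:",np.arctan2(-d[1],-d[0])-(np.pi/2-A))
for W in(w,cloud(pickle.load(open("side1.pkl","rb")))):
    u=tounit(W);fr=None
    k=(W[...,2]>.020)&(W[...,2]<.034)&(u[...,0]>-.31)&(u[...,0]<-.02)&(u[...,1]<.03)&(u[...,1]>-.075)
    q=u[k];print(k.sum())
    for lo in np.arange(-.30,-.03,.02):
        s=q[(q[:,0]>lo)&(q[:,0]<lo+.02)]
        if len(s)>8: print(round(lo+.01,3),np.percentile(s[:,0],1).round(4),np.percentile(s[:,1],[3,50,97]).round(4))
W=w;u=tounit(W);k=(W[...,2]>.080)&(W[...,2]<.1)&(u[...,0]<-.2)&(u[...,0]>-.34)&(abs(u[...,1])<.1);print("panel",np.percentile(u[k],[2,98],axis=0),np.percentile(W[k][:,2],98))
E
```

```text
[-0.28760932 -0.02622163] [-0.16505534 -0.02452804] [0.51247264 0.15129776 0.022     ] [0.50192279 0.02918696 0.027     ]
yaw of spatula -x rel f: 0.013818226597986483
900
-0.29 -0.2968 [-0.0706 -0.0242  0.025 ]
-0.27 -0.2799 [-0.0352 -0.0252 -0.0151]
-0.25 -0.2596 [-0.0355 -0.0254 -0.015 ]
-0.23 -0.2399 [-0.0352 -0.0251 -0.015 ]
-0.21 -0.2199 [-0.0352 -0.0248 -0.0149]
-0.19 -0.1999 [-0.0353 -0.0252 -0.0151]
-0.17 -0.1798 [-0.0354 -0.0256 -0.015 ]
719
-0.23 -0.2384 [-0.0375 -0.028   0.0298]
-0.21 -0.2197 [-0.0371 -0.0294 -0.0178]
-0.19 -0.1999 [-0.0374 -0.0286 -0.0175]
-0.17 -0.1795 [-0.0373 -0.0287 -0.0177]
-0.15 -0.1592 [-0.0374 -0.0289  0.0298]
-0.13 -0.1396 [-0.0371 -0.0292  0.0082]
-0.11 -0.1195 [-0.0442 -0.0284  0.0296]
-0.09 -0.0995 [-0.05   -0.0273  0.0006]
-0.07 -0.0774 [-0.0542 -0.0158  0.0002]
panel [[-0.31180462 -0.09602494]
 [-0.29536121  0.09553317]] 0.09246193195999985
```

```bash
python3 - <<'E'
from h import *
for n,off in(("top0",0),("top1",-.147),("side0",0),("side1",-.147)):
    w=cloud(pickle.load(open(n+".pkl","rb")));u=tounit(w)
    k=(w[...,2]>.055)&(w[...,2]<.08)&(abs(u[...,0]-off+.209)<.02)&(abs(u[...,1])<.04)
    print(n,k.sum(),np.percentile(u[k][:,0],[5,50,95]).round(4))
    k=(w[...,2]>.085)&(w[...,2]<.098)&(abs(u[...,0]-off+.16)<.02)&(abs(u[...,1])<.08)
    print(n,k.sum(),np.percentile(u[k][:,0],[3,50,97]).round(4))
E
```

```text
top0 281 [-0.2157 -0.2104 -0.2061]
top0 844 [-0.1707 -0.163  -0.1544]
top1 294 [-0.3567 -0.3509 -0.3473]
top1 892 [-0.3114 -0.303  -0.296 ]
side0 268 [-0.2185 -0.2163 -0.2112]
side0 872 [-0.1732 -0.164  -0.1539]
side1 374 [-0.3596 -0.3573 -0.3518]
side1 906 [-0.3145 -0.309  -0.2995]
```

```bash
python3 - <<'E'
from h import *
p,r=pose()
plan(p,r,np.r_[fromunit(-.262,-.026),.14],toolR(np.pi/2-A),5)
E
```

```text
[-19.6   0.1  27. ] [-0.     0.    -0.054]
[-19.6  -1.   27. ] [-0.     0.    -0.054]
[-19.5  -2.   27. ] [-0.     0.    -0.054]
[-19.4  -3.1  27. ] [-0.     0.    -0.054]
[-19.2  -4.2  27. ] [-0.     0.    -0.054]
```

Call:
jog_arm(
  series=[
    [[-19.5, 0, 27, 0, 0, -0.054, 50], [-19.5, -1, 27, 0, 0, -0.054, 50], [-19.5, -2, 27, 0, 0, -0.054, 50], [-19.5, -3, 27, 0, 0, -0.054, 50], [-19.5, -4, 27, 0, 0, -0.054, 50], [0, 0, 25, 0, 0, 0, 50], [0, 0, 30, 0, 0, 0, 50], [0, 0, 25, 0, 0, 0, 50], [0, 0, 10, 0, 0, 0, 50], [0, 0, 0, 0, 0, 0, 50]],
  ],
)

```text
time_s: 7.2
eef_pos: [0.5092, 0.1257, 0.0489]
eef_rot: [-0.001, 0.743, 0.669, -0.001]
wrist_force: [-0.1, 0.2, -0.0]
opening: 0.587
grasp_force: 0.0
```

Call:
jog_arm(
  series=[
    [[8, 0, 0, 0, 0, 0, 50], [6, 0, 0, 0, 0, 0, 50], [4, 0, 0, 0, 0, 0, 50], [4, 0, 0, 0, 0, 0, 50], [4, 0, 0, 0, 0, 0, 50], [4, 0, 0, 0, 0, 0, 50], [0, 0, 0, 0, 0, 0, 50], [0, 0, 0, 0, 0, 0, 50], [0, 0, 0, 0, 0, 0, 50], [0, 0, 0, 0, 0, 0, 50]],
  ],
)

```text
time_s: 8.2
eef_pos: [0.5133, 0.1558, 0.0501]
eef_rot: [-0.0, 0.742, 0.67, -0.0]
wrist_force: [0.3, -0.3, 0.0]
opening: 0.585
grasp_force: 0.0
```

```bash
python3 - <<'E'
from h import *
p,r=pose();print(p,tounit(p),(r.inv()*toolR(np.pi/2-A)).as_rotvec())
for n in("top","side"):
    c=ctrl.camera(n);pickle.dump(c,open(n+"2.pkl","wb"));w=cloud(c);u=tounit(w)
    k=(w[...,2]>.055)&(w[...,2]<.08)&(abs(u[...,0]+.355)<.02)&(abs(u[...,1])<.04)
    print(n,k.sum(),np.percentile(u[k][:,0],[5,50,95]).round(4))
E
```

```text
[0.51331371 0.1558231  0.05009489] [-0.29219602 -0.02583654] [-0.00054207 -0.0003086  -0.00231027]Traceback (most recent call last):
  File "<stdin>", line 6, in <module>
    return _quantile_unchecked(
        a, q, axis, out, overwrite_input, method, keepdims, weights)
    return _ureduce(a,
                    func=_quantile_ureduce_func,
    ...<5 lines>...
                    overwrite_input=overwrite_input,
                    method=method)
    r = func(a, **kwargs)
    result = _quantile(arr,
                       quantiles=q,
    ...<2 lines>...
                       out=out,
                       weights=wgt)
    slices_having_nans = np.isnan(arr[-1, ...])
                                  ~~~^^^^^^^^^
IndexError: index -1 is out of bounds for axis 0 with size 0
```

```bash
cat >> h.py <<'E'
def bar(c):
    w=cloud(c);u=tounit(w)
    k=(w[...,2]>.055)&(w[...,2]<.08)&(abs(u[...,0]+.357)<.02)&(abs(u[...,1])<.04)
    return k.sum(), np.percentile(u[k][:,0],[5,50,95]).round(4) if k.sum() else None
E
python3 - <<'E'
from h import *
c=ctrl.camera("side");pickle.dump(c,open("side2.pkl","wb"));print(bar(c))
cv2.imwrite("pics/side2.png",cv2.resize(c["frame"][130:330,180:440],None,fx=2.5,fy=2.5))
E
```

```text
(np.int64(387), array([-0.3662, -0.3637, -0.3579]))
```

View pics/side2.png

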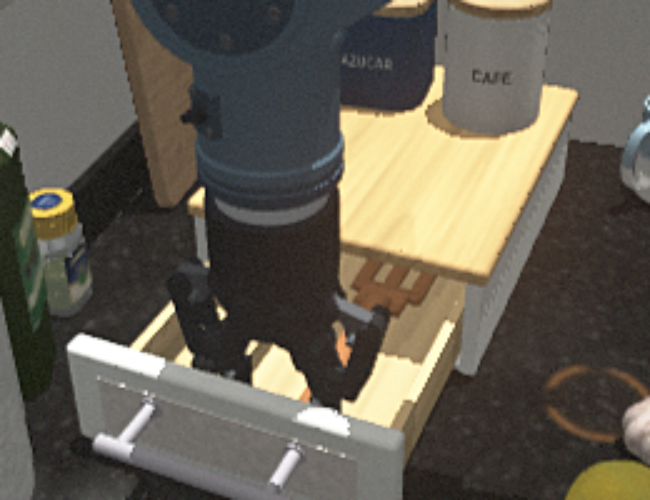

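Call:
jog_arm(
  series=[
    [[-12, 0, 0, 0, 0, 0, 50], [-18, 0, 0, 0, 0, 0, 50], [-18, 0, 0, 0, 0, 0, 50], [-12, 0, 0, 0, 0, 0, 50], [-4, 0, 5, 0, 0, 0, 50], [0, 0, 10, 0, 0, 0, 50], [0, 0, 10, 0, 0, 0, 50], [0, 0, 7, 0, 0, 0, 50], [0, 0, 3, 0, 0, 0, 50], [0, 0, 0, 0, 0, 0, 50]],
  ],
)

```text
time_s: 9.3
eef_pos: [0.5064, 0.0925, 0.0144]
eef_rot: [-0.001, 0.742, 0.67, -0.001]
wrist_force: [-0.4, 0.8, 0.5]
opening: 0.586
grasp_force: 0.0
```

Call:
jog_arm(
  series=[
    [[0, 0, 0, 0, 0, 0, 35], [0, 0, 0, 0, 0, 0, 35], [0, 0, 0, 0, 0, 0, 28], [0, 0, 0, 0, 0, 0, 28], [0, 0, 0, 0, 0, 0, 15], [0, 0, 0, 0, 0, 0, 15], [0, 0, 0, 0, 0, 0, 15], [0, 0, 0, 0, 0, 0, 15], [0, 0, 0, 0, 0, 0, 15], [0, 0, 0, 0, 0, 0, 15]],
  ],
)

```text
time_s: 10.3
eef_pos: [0.5076, 0.092, 0.0158]
eef_rot: [0.0, 0.742, 0.67, 0.0]
wrist_force: [-1.5, 0.1, 5.3]
opening: 0.237
grasp_force: 59.5
```

```bash
python3 - <<'E'
from h import *
p,r=pose();o=ctrl.get_obs();print(p,tounit(p),(r.inv()*toolR(np.pi/2-A)).as_rotvec(),o["opening"],o["grasp_force"],o["q"])
c=ctrl.camera("top");cv2.imwrite("pics/top3.png",cv2.resize(c["frame"][100:300,120:340],None,fx=2.5,fy=2.5))
w=cloud(c);u=tounit(w);k=(w[...,2]>.02)&(w[...,2]<.032)&(abs(u[...,1]+.026)<.008)&(u[...,0]>-.294)&(u[...,0]<-.15);print(k.sum(),np.percentile(u[k][:,0],[1,99]) if k.sum() else 0)
E
```

```text
[0.50755716 0.0920173  0.01583868] [-0.22813428 -0.02519439] [ 9.84685789e-04 -6.95397968e-05 -2.01092616e-03] 0.2373884738773354 59.46649789810181 [-5.10689482e-02  3.59730382e-01  1.88765518e+00  2.60581487e-05
  8.93220161e-01  5.09256522e-02]
239 [-0.2153903  -0.16638348]
```

Call:
jog_arm(
  series=[
    [[0, 0, -4, 0, 0, 0, 15], [0, 0, -4.2, 0, 0.02, 0, 15], [0, 0, -4.2, 0, 0.02, 0, 15], [0, 0, -4.2, 0, 0.02, 0, 15], [0, 0, -4.2, 0, 0.02, 0, 15], [0, 0, -4.2, 0, 0.02, 0, 15], [0, 0, -4.2, 0, 0.02, 0, 15], [0, 0, -4.2, 0, 0.02, 0, 15], [0, 0, -4.2, 0, 0.02, 0, 15], [0, 0, 0, 0, 0, 0, 15]],
  ],
)

```text
time_s: 11.35
eef_pos: [0.5073, 0.0891, 0.0534]
eef_rot: [-0.053, 0.74, 0.668, 0.06]
wrist_force: [0.2, -0.1, 0.6]
opening: 0.237
grasp_force: 58.7
```

Call:
jog_arm(
  series=[
    [[0, 0, -4.2, 0, 0.02, 0, 15], [0, 0, -4.2, 0, 0.02, 0, 15], [0, 0, -4.2, 0, 0.02, 0, 15], [0, 0, -4.2, 0, 0.02, 0, 15], [0, 0, -4.2, 0, 0.02, 0, 15], [0, 0, -4.2, 0, 0.02, 0, 15], [0, 0, -4.2, 0, 0.02, 0, 15], [0, 0, -4.2, 0, 0.02, 0, 15], [0, 0, 0, 0, 0, 0, 15], [0, 0, 0, 0, 0, 0, 15]],
  ],
)

```text
time_s: 12.35
eef_pos: [0.5061, 0.0819, 0.0855]
eef_rot: [-0.107, 0.733, 0.661, 0.118]
wrist_force: [-0.7, -0.9, -0.3]
opening: 0.239
grasp_force: 58.7
```

```bash
python3 - <<'E'
from h import *
p,r=pose();o=ctrl.get_obs();print(p,tounit(p),(toolR(np.pi/2-A).inv()*r).as_rotvec(),o["q"])
c=ctrl.camera("side");cv2.imwrite("pics/side4.png",cv2.resize(c["frame"][130:330,180:440],None,fx=2.5,fy=2.5));print(bar(c))
E
```

```text
[0.50606565 0.0818647  0.08548388] [-0.21788351 -0.02566487] [-0.00043737  0.31994759  0.00251775] [-0.27583828  0.22427293  1.92378783  0.35922852  1.07853613 -0.35800963]
(np.int64(389), array([-0.3662, -0.3638, -0.3579]))
```

View pics/side4.png

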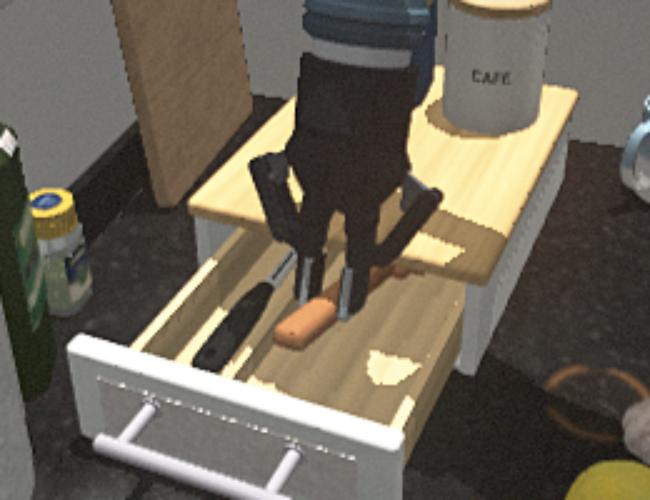

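Side crop: handle end at (290,335) raised inside the drawer, blade still under the roof; peeler undisturbed.

```bash
python3 - <<'E'
from h import *
c=ctrl.camera("side");w=cloud(c)
for u,v in((285,335),(295,328),(310,318),(322,312),(330,300),(365,282),(385,275)):
    p=w[int(130+v/2.5),int(180+u/2.5)];print(u,v,tounit(p).round(4),p[2].round(4))
E
```

```text
285 335 [-0.2806 -0.0272] 0.1144
295 328 [-0.2736 -0.0308] 0.1161
310 318 [-0.2532 -0.0316] 0.109
322 312 [-0.237  -0.0313] 0.103
330 300 [-0.2181 -0.0303] 0.0973
365 282 [-0.207  -0.0508] 0.1123
385 275 [-0.1338 -0.0386] 0.0625
```

Call:
jog_arm(
  series=[
    [[4, 0, 0, 0, 0, 0, 15], [8, 0, 0, 0, 0, 0, 15], [10, 0, 0, 0, 0, 0, 15], [10, 0, 0, 0, 0, 0, 15], [10, 0, 0, 0, 0, 0, 15], [10, 0, 0, 0, 0, 0, 15], [10, 0, 0, 0, 0, 0, 15], [10, 0, 0, 0, 0, 0, 15], [10, 0, 0, 0, 0, 0, 15], [10, 0, 0, 0, 0, 0, 15]],
  ],
)

```text
time_s: 13.45
eef_pos: [0.515, 0.1698, 0.1147]
eef_rot: [-0.107, 0.733, 0.662, 0.118]
wrist_force: [1.0, 0.1, -0.5]
opening: 0.237
grasp_force: 58.7
```

Call:
jog_arm(
  series=[
    [[10, 0, 0, 0, 0, 0, 15], [10, 0, 0, 0, 0, 0, 15], [10, 0, 0, 0, 0, 0, 15], [10, 0, 0, 0, 0, 0, 15], [10, 0, 0, 0, 0, 0, 15], [10, 0, 0, 0, 0, 0, 15], [10, 0, 0, 0, 0, 0, 15], [10, 0, 0, 0, 0, 0, 15], [10, 0, 0, 0, 0, 0, 15], [4, 0, 0, 0, 0, 0, 15]],
  ],
)

```text
time_s: 14.45
eef_pos: [0.5242, 0.2588, 0.1444]
eef_rot: [-0.107, 0.732, 0.662, 0.119]
wrist_force: [-0.0, -0.8, -0.8]
opening: 0.237
grasp_force: 58.7
```

```bash
python3 - <<'E'
from h import *
p,r=pose();o=ctrl.get_obs();print(p,tounit(p),(toolR(np.pi/2-A).inv()*r).as_rotvec(),o["q"])
c=ctrl.camera("side");cv2.imwrite("pics/side5.png",c["frame"]);print(bar(c))
w=cloud(c);u=tounit(w);k=(abs(u[...,1]+.028)<.035)&(u[...,0]<-.16)&(u[...,0]>-.31)&(w[...,2]>.06)&(w[...,2]<.15)
print(np.percentile(u[k][:,0],[95,99,100]))
E
```

```text
[0.52416944 0.25880124 0.14444835] [-0.39574346 -0.02531571] [-0.00074899  0.32029778  0.00115716] [0.07915051 0.21660015 1.78891358 0.35439125 1.10241599 0.02433144]
(np.int64(266), array([-0.3663, -0.3638, -0.3576]))
[-0.21216534 -0.2074129  -0.20599137]
```

View pics/side5.png

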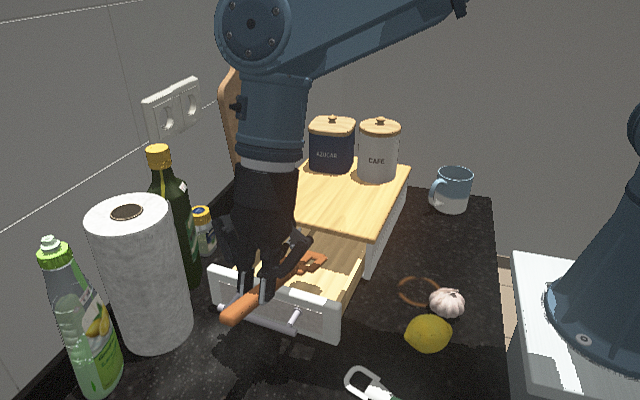

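Side view: spatula held at a slant, handle end at (230,318), blade at (315,262) clear in front of the roof; tins in place. Now raising straight up.

Call:
jog_arm(
  series=[
    [[2, 0, -6, 0, 0, 0, 15], [4, 0, -12, 0, 0, 0, 15], [5, 0, -14, 0, 0, 0, 15], [5, 0, -14, 0, 0, 0, 15], [5, 0, -14, 0, 0, 0, 15], [5, 0, -14, 0, 0, 0, 15], [5, 0, -14, 0, 0, 0, 15], [5, 0, -14, 0, 0, 0, 15], [4, 0, -12, 0, 0, 0, 15], [2, 0, -6, 0, 0, 0, 15]],
  ],
)

```text
time_s: 15.5
eef_pos: [0.5248, 0.26, 0.2729]
eef_rot: [-0.106, 0.733, 0.662, 0.119]
wrist_force: [0.8, 0.1, -0.6]
opening: 0.237
grasp_force: 58.7
```

Call:
jog_arm(
  series=[
    [[0, 0, 0, 0, 0, 0, 15], [0, 0, 0, 0, 0, 0, 15], [0, 0, 0, 0, 0, 0, 15], [0, 0, 0, 0, 0, 0, 15], [0, 0, 0, 0, 0, 0, 15], [0, 0, 0, 0, 0, 0, 15], [0, 0, 0, 0, 0, 0, 15], [0, 0, 0, 0, 0, 0, 15], [0, 0, 0, 0, 0, 0, 15], [0, 0, 0, 0, 0, 0, 15]],
  ],
)

```text
time_s: 16.5
eef_pos: [0.5242, 0.2598, 0.2711]
eef_rot: [-0.107, 0.733, 0.662, 0.118]
wrist_force: [0.3, 0.3, -1.7]
opening: 0.238
grasp_force: 58.7
```

```bash
python3 - <<'E'
from h import *
p,r=pose();print(p,tounit(p))
c=ctrl.camera("side");cv2.imwrite("pics/side6.png",c["frame"][100:350,150:450]);print(bar(c))
w=cloud(c);u=tounit(w);k=(abs(u[...,1]+.028)<.035)&(u[...,0]<-.16)&(u[...,0]>-.30)&(w[...,2]>.12)&(w[...,2]<.22)
print(np.percentile(u[k][:,0],[95,99,100]),np.percentile(w[k][:,2],[0,1,5]))
E
```

```text
[0.52422658 0.25983747 0.2711073 ] [-0.39678022 -0.0253623 ]
(np.int64(391), array([-0.366 , -0.3636, -0.3579]))
[-0.20969191 -0.20721246 -0.20603393] [0.2080446  0.21037559 0.21122481]
```

View pics/side6.png

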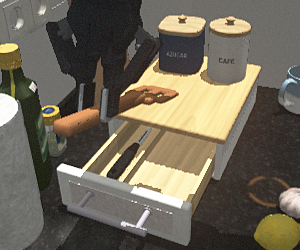

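The crop shows the spatula held clear of the unit at about (115,110), the drawer open, the peeler at (125,160) and both tins in place. The tip is 0.21 m above the worktop and 5 cm in front of the roof edge.

```bash
python3 -c "
from bench import ctrl
print(ctrl.hand_in())"
```

```text
the job is handed in; nothing more can be done
None
```

I handed the job in, but no verdict came back. By my last measurements, the gripper is holding the spatula still in front of the unit, its lowest point about 21 cm above the worktop. The drawer is open about 14.7 cm, with the peeler still in it and both tins where they stood.

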